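Blow the dust off the turned brush stocks

ROBOT

A 7-joint arm with a two-finger parallel gripper is mounted at the origin on the work surface; the furniture and walls round the work are solid. World frame = base frame: x ahead of the robot, y to its left, z up, the work surface at z = 0. Lengths are in m, angles in rad, forces in N, time in s.
With the tool pointing down it reaches from about 0.35 to 0.9 m from the base axis. Payload 8.1 kg.
Tool frame: the origin (TCP) lies at the very end of the fingers, on their centre line; the grasp point (between the pads) lies 19 mm behind it; z points along the fingers, y is the line along which they close (so a half turn about z gives the same grasp; the last joint's range is limited). The gripper opens to 92 mm and grips with 3 to 60 N. Pads are 19 mm wide; open, the fingers measure 130 mm over their backs; the gripper's body (75 mm by 190 mm) begins 47 mm behind the grasp point.
Start: joints at [-1.219, 0.434, 0.025, 1.573, -0.012, 1.134, -0.075], TCP at [0.275, 0.561, 0.227] pointing down, gripper open.
Joint ranges: [-2.62, 2.62], [-0.44, 2.09], [-1.27, 1.32], [0.08, 2.57], [-1.32, 4.46], [0.12, 2], [-2.74, 2.74]. Speed limits (rad/s): [2.22, 2.22, 3.01, 3.01, 3.14, 3.14, 3.14].

INTERFACE

Orientations are given as a rotation vector (axis times angle).
In Python, from cell import arm gives the robot as it stands.
- The arm moves only by the tool jog_arm, never from a script. Its argument "rows" is a list of rows, each a list of 3 entries, a list of its own where there are three numbers: the shift along the world's x, y, z in cm, then the turn, a rotation vector about the world's x, y, z in degrees, then the opening, from 0 (shut) to 1 (fully open). A call has 1 to 8 rows; each row is the pose to reach, as a shift and turn from the pose commanded when the call began; what a row does not reach only later rows make up. A row lasts 1/8 s, in which the tool goes at most 62.5 mm and 10.7 degrees, less where a joint would pass 70% of its speed; a pose out of reach is approached as far as the arm can. A call with a gripper value outside its range is refused whole. The fingers move at their own pace and stop on an object; "newtons" is the grip in N (left out, the last holds). Time passes only in rows, so rows that repeat a pose let the fingers close. It gives the time, the measured TCP pose, the force, the opening and the grip force at its end, in the units of the state.
- arm.observe(): the state, without advancing time (a new reading comes with each control period).
- arm.get_image(name): name is "scene" or "side" or "wrist"; returns a dict with "img" (480x640x3 uint8, red, green, blue), "depth" (480x640 float32, m along the optical axis (not along the pixel's ray), 0 where there is no reading), "fx", "fy", "cx", "cy" (pixels), "rvec" (rotation vector, rad) and "tvec" (3), from world to camera coordinates, as OpenCV has them; the wrist camera has in their place "mount" (4x4, takes a point from camera to tool coordinates, whose origin is the TCP and whose axes are the flange's). Camera axes: x right, y down, z forward; pixel columns grow to the right and rows downward; lengths in m; the calibration is good to about 2 mm. The wrist camera is an equidistant fisheye: a pixel r from the principal point sees the ray r / f radians off the axis. A picture is of the moment at which its call begins: read the wrist's pose just before it.
- arm.sign_off(): hands the job in; it is judged then, once.
The state is a dict: "clock": time; "joints": joint angles; "dq": joint speeds; "joint_efforts": joint torques, N m; "position": TCP position; "ee_rot": TCP orientation; "force": force on the tool from outside, world axes, zero at the start; "ft_torque": the same for the moment, N m; "width": opening from 0.0 (shut) to 1.0 (fully open); "gripper_force": force on a finger pad.
Only numpy, scipy, OpenCV 4.12 (cv2) and the standard library are available. Lean on these libraries where they do the work, as an engineer would, in place of code of your own. Each camera call takes 0.05 s, during which the arm holds its last target. There are 200 camera calls.

TASK

Blow the sanding dust off all the turned wooden brush stocks on the bench: pull the drawer of the grey blow-off cabinet out to its stop, put every stock in it and push it fully home; then squeeze the trigger of the air gun on the cabinet's roof fully against its grip, keep it squeezed for two seconds and let it spring back (never fire the gun while the drawer is open). Pull the drawer out to its stop again, move all the stocks upright into the low wooden tray, and push the empty drawer fully home; leave the pot and the small box among the stocks where they are.

Things in the scene. Friction and masses are not known exactly. Their poses are not given: they have to be found in the camera images.
- stock_1: turned wooden brush stock, 0.12 kg, 69 mm high: round foot 60 mm across and 18 mm high with a heavy steel band (low centre of mass), waist 26 mm across, round knob 33 mm across at heights 46 to 68 mm; grip the knob at 55 mm, in any direction. Origin at the centre of the underside, z up its axis. Null at the start if absent (two or three of stock_1 to stock_4 are there)
- stock_2: turned wooden brush stock, 0.12 kg, 69 mm high: round foot 60 mm across and 18 mm high with a heavy steel band (low centre of mass), waist 26 mm across, round knob 33 mm across at heights 46 to 68 mm; grip the knob at 55 mm, in any direction. Origin at the centre of the underside, z up its axis. Null at the start if absent (two or three of stock_1 to stock_4 are there)
- stock_3: turned wooden brush stock, 0.12 kg, 69 mm high: round foot 60 mm across and 18 mm high with a heavy steel band (low centre of mass), waist 26 mm across, round knob 33 mm across at heights 46 to 68 mm; grip the knob at 55 mm, in any direction. Origin at the centre of the underside, z up its axis. Null at the start if absent (two or three of stock_1 to stock_4 are there)
- stock_4: turned wooden brush stock, 0.12 kg, 69 mm high: round foot 60 mm across and 18 mm high with a heavy steel band (low centre of mass), waist 26 mm across, round knob 33 mm across at heights 46 to 68 mm; grip the knob at 55 mm, in any direction. Origin at the centre of the underside, z up its axis. Null at the start if absent (two or three of stock_1 to stock_4 are there)
- drawer (a joint): slide of the cabinet's drawer, in m: 0 fully home, 0.13 at its stop pulled out; it moves along the cabinet's -x axis against about 1.5 N of friction and stays where it is left; it may start a little ajar
- drawer_handle (a point): middle of the drawer's bar handle, a round steel bar about 10 mm thick and 120 mm long, level, parallel to the drawer's front, 45 mm in front of it, 78 mm above the bench and 22 mm below the cabinet's top; the front panel's upper edge is 14 mm higher than the bar. Its x axis points into the cabinet (the drawer opens towards -x), y along the bar, z up
- drawer_floor (a point): centre of the drawer's inner floor, 18 mm above the bench, moving with the drawer; same axes as drawer_handle. The inside measures 135 mm in x and 250 mm in y; side and back walls stand 30 mm above the floor, the front panel 74 mm. At the stop, the floor's centre lies 62 mm in front of the cabinet's face (100 mm high)
- blow_cabinet: fixed grey steel cabinet, 165 deep (x) x 290 wide (y) x 100 mm high, with one drawer; it stands at the left with its drawer to the robot's right. Origin on the bench under the middle of its front face, x axis into the cabinet, y along its front, z up. An air gun lies on its side on the roof: barrel along x on the side of -y, grip and trigger level, pointing along +y
- gun_grip (a point): centre of the fixed black grip of the air gun, 165 mm above the bench (65 mm above the roof; the gun is 181 mm high), at the place to squeeze; axes as the cabinet's. The grip is 28 mm thick in x, 32 mm high, and reaches 40 mm in +y and 70 mm in -y from this point
- trigger_pad (a point): point on the outer face of the trigger, opposite gun_grip and facing the cabinet's +x: a steel blade 8 mm thick and 22 mm high that reaches 24 mm on in +y from here, hinged about the vertical 60 mm away in -y. At rest it is 42 mm from gun_grip in x (56 mm over grip and trigger together); fully squeezed it has moved 14 mm towards the grip (42 mm over both)
- trigger (a joint): hinge of the trigger, in rad: 0 released, 0.24 squeezed fully to its stop; a spring pushes it back, about 5 N at trigger_pad at first and 12 N at the stop. The grip does not move, so the squeeze must be placed where grip and squeezed trigger will be
- tray: fixed low tray of dark wood on the right, outside 130 (x) x 250 (y) x 24 mm, walls 6 mm, floor 6 mm thick; origin at the centre of its underside, z up
- tar_pot: bystander: small dark round pot, 72 mm in diameter, 40 mm high, standing among the stocks; origin at the centre of its underside
- pin_box: bystander: small dark open box, 68 x 60 x 24 mm, standing among the stocks; origin at the centre of its underside
Mind the look-alikes: they are no part of the job. What is shaped like the stock_2 but green or red is not meant. What is shaped like the stock_4 but red or yellow is not meant.

How it is judged:
On the way, in this order (a step that is already met when the one before it is completed fails the run):
1. the drawer is pulled out to its stop (value of joint drawer above 0.122 m), for 0.2 s.
2. all the stocks are in the drawer and it is pushed fully home (x of stock_1 in the frame of drawer_floor between -0.068 and 0.068 m and y of stock_1 in the frame of drawer_floor between -0.13 and 0.13 m and z of each of stock_1, stock_2, stock_3, stock_4 in the frame of drawer_floor below 0.05 m and x of stock_2 in the frame of drawer_floor between -0.068 and 0.068 m and y of stock_2 in the frame of drawer_floor between -0.13 and 0.13 m and x of stock_3 in the frame of drawer_floor between -0.068 and 0.068 m and y of stock_3 in the frame of drawer_floor between -0.13 and 0.13 m and x of stock_4 in the frame of drawer_floor between -0.068 and 0.068 m and y of stock_4 in the frame of drawer_floor between -0.13 and 0.13 m and value of joint drawer below 0.006 m), for 0.2 s.
3. the trigger is kept squeezed for over a second with the stocks in the closed drawer (all of step 2 and value of joint trigger above 0.18 rad), for 1.2 s.
4. the trigger has sprung back (value of joint trigger below 0.03 rad), for 0.2 s.
5. the drawer is pulled out to its stop again (value of joint drawer above 0.122 m), for 0.2 s.
At the end, for the whole second after the job is handed in: every stock stands upright (within 0.25 rad) on the tray's floor, at rest; the drawer is home within 6 mm; the trigger is released (x of stock_1 in the frame of tray between -0.05 and 0.05 m and y of stock_1 in the frame of tray between -0.105 and 0.105 m and z of each of stock_1, stock_2, stock_3, stock_4 in the frame of tray below 0.02 m and angle between each of stock_1, stock_2, stock_3, stock_4's own z axis and vertical below 0.25 rad and linear speed of each of stock_1, stock_2, stock_3, stock_4 below 0.03 m/s and x of stock_2 in the frame of tray between -0.05 and 0.05 m and y of stock_2 in the frame of tray between -0.105 and 0.105 m and x of stock_3 in the frame of tray between -0.05 and 0.05 m and y of stock_3 in the frame of tray between -0.105 and 0.105 m and x of stock_4 in the frame of tray between -0.05 and 0.05 m and y of stock_4 in the frame of tray between -0.105 and 0.105 m and value of joint drawer below 0.006 m and value of joint trigger below 0.03 rad); the robot touches nothing.
It fails at once if the gun is fired while the drawer is open (trigger over 0.1 rad, drawer over 15 mm) (value of joint trigger above 0.1 rad and value of joint drawer above 0.015 m).
It fails at once if the pot or the small box is moved more than 6 cm (distance of any of tar_pot, pin_box from where it was at the start of the episode above 0.06 m).
Of stock_1, stock_2, stock_3, stock_4 only 2 to 3 are there at a start; the rules pass over those that are not, and their reading is None.
At some moment in a run one of stock_1, stock_2, stock_3, stock_4 may be knocked a few centimetres aside while the robot is not near it.
Once in a run the grip may slacken for a moment while it holds something.
It also fails if it takes over 210 s, if anything falls off the work surface, if the arm or the gripper's body presses on something with over 40 N, if the wrist force passes 120 N, or if a joint passes its speed limit or range.

## Working session

There is one attempt and no reset: what is moved stays moved. The work goes in short steps, Python scripts to look and compute and a tool call to move; the robot and the scene stay as the last step left them, time stands still between calls to the robot, and variables do not carry over. Pictures are saved under pics/ and viewed, at most 14 in all, crops included, and the job is handed in when it is done.

Besides the shell and the picture viewer there is one more tool, called after "Request:" by a JSON object that holds its "name" and its "arguments", one argument or row to a line. jog_arm: Moves the arm, as the interface text tells. Its arguments: {"type":"object","properties":{"rows":{"type":"array","items":{"type":"array"}},"newtons":{"type":"number"}},"required":["rows"]}

```bash
mkdir -p pics; ls
cat > h.py <<'E'
import numpy as np, cv2
from cell import arm
from scipy.spatial.transform import Rotation as R
def grab(n):
    s=arm.observe(); d=arm.get_image(n); d['s']=s; return d
def save(d,f): cv2.imwrite('pics/'+f,d['img'][:,:,::-1])
def cloud(d):
    "world xyz for every pixel from depth (fixed cams)"
    v,u=np.mgrid[:480,:640]; z=d['depth']
    p=np.stack([(u-d['cx'])/d['fx']*z,(v-d['cy'])/d['fy']*z,z],-1)
    M=R.from_rotvec(np.ravel(d['rvec'])).as_matrix()
    return (p-np.ravel(d['tvec']))@M
def wcloud(d):
    v,u=np.mgrid[:480,:640]; z=d['depth']
    x=(u-d['cx'])/d['fx'];y=(v-d['cy'])/d['fy'];r=np.hypot(x,y)+1e-9
    k=np.tan(np.minimum(r,1.5))/r
    p=np.stack([x*k*z,y*k*z,z,np.ones_like(z)],-1)@np.array(d['mount']).T
    return p[...,:3]@R.from_rotvec(d['s']['ee_rot']).as_matrix().T+np.array(d['s']['position'])
E
python3 - <<'E'
from h import *
for n in ('scene','side'):
    d=grab(n); save(d,n+'0.png'); np.savez('/tmp/'+n,c=cloud(d),img=d['img']); print(n,d['fx'],d['rvec'],d['tvec'])
print(d['s'])
E
```

```text
pics
scene 475.3948889306299 [ 2.04547227 -1.12663836  0.53177845] [-0.23393025  0.36374814  0.89471806]
side 461.95183441251993 [ 1.99214944 -0.52125628  0.35135873] [-0.42878732  0.20539266  1.16303403]
{'clock': 0.05, 'joints': array([-1.21859544,  0.43522632,  0.02500179,  1.5740944 , -0.01162373,
        1.13399877, -0.07510772]), 'dq': array([-0.00037559, -0.00031084, -0.00295796, -0.00170664, -0.00067475,
        0.0013185 , -0.00080521]), 'joint_efforts': array([ 3.02115899e-03, -6.69776630e+01,  9.88591723e-01, -3.15490687e+01,
       -6.07795408e-02,  3.75430507e-02,  8.16107467e-05]), 'position': array([0.27438703, 0.5609793 , 0.22594427]), 'ee_rot': array([-7.08381559e-01, -3.06045480e+00,  2.45869893e-03]), 'force': array([0.55634402, 0.31883038, 0.31229625]), 'ft_torque': array([ 0.01852849, -0.00907336,  0.01207314]), 'gripper_force': 0.0, 'width': 0.9998508578379063}
```

View pics/scene0.png

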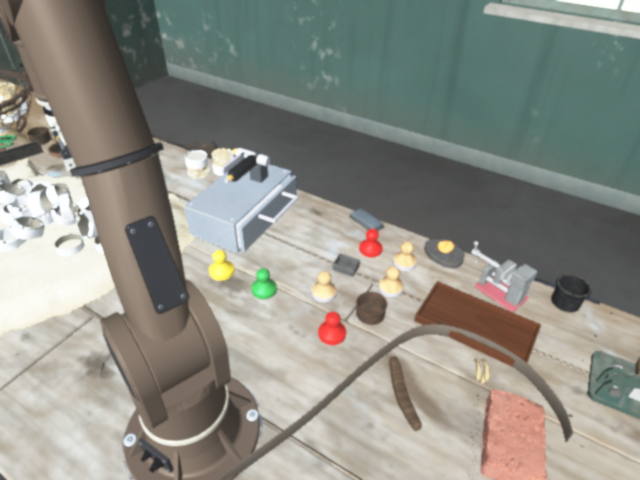

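View pics/side0.png

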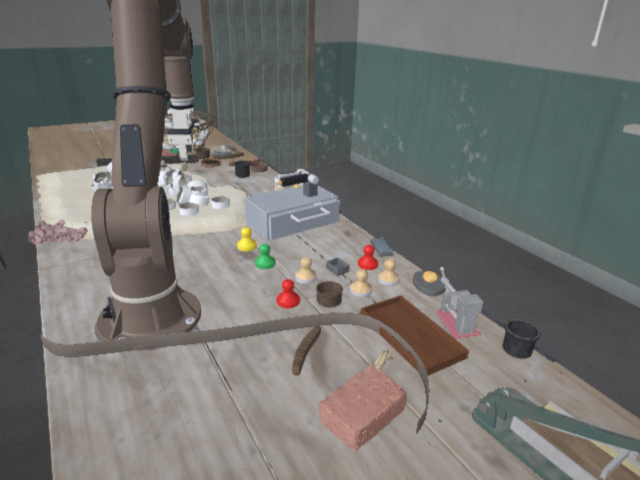

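The scene view shows three natural-wood stocks at about (323,287), (391,282) and (405,256). The pot is at (371,308), the box at (346,265), the tray at (478,322) and the cabinet at (242,205), with its handle at (277,208). The red, green and yellow pieces are look-alikes.

Run:
```python
from h import *
def rect(p):
    r=cv2.minAreaRect((p[:,:2]*1000).astype(np.float32)); return [np.round(a,1) for a in r]
for n in ('scene','side'):
    z=np.load('/tmp/%s.npz'%n); c=z['c']; img=z['img']; hsv=cv2.cvtColor(img,cv2.COLOR_RGB2HSV)
    print(n)
    boxes={'scene':{'s_a':(305,265,342,305),'s_b':(375,262,408,300),'s_c':(392,240,420,272),'pot':(352,288,390,326),'box':(330,250,362,278),'tray':(410,280,545,362),'cab':(180,145,302,252)},
     'side':{'s_a':(292,252,318,285),'s_b':(348,266,373,297),'s_c':(377,256,400,286),'pot':(315,278,345,308),'box':(324,256,352,277),'tray':(355,290,470,373),'cab':(240,165,345,240)}}[n]
    for k,(a,b,e,f) in boxes.items():
        P=c[b:f,a:e].reshape(-1,3); 
        if k[0]=='s':
            q=P[(P[:,2]>.048)&(P[:,2]<.075)]; print(k,'knob',len(q),q.min(0).round(4),q.max(0).round(4),'top',q[q[:,2]>.064].mean(0).round(4), [np.array(x).round(1) for x in cv2.minEnclosingCircle((q[:,:2]*1000).astype(np.float32))])
        elif k in('pot',):
            q=P[(P[:,2]>.036)&(P[:,2]<.045)]; print(k,len(q),[np.array(x).round(1) for x in cv2.minEnclosingCircle((q[:,:2]*1000).astype(np.float32))])
        elif k=='box': q=P[(P[:,2]>.015)&(P[:,2]<.03)];print(k,len(q),rect(q))
        elif k=='tray': q=P[(P[:,2]>.019)&(P[:,2]<.03)];print(k,len(q),rect(q), np.percentile(P[:,2],[5,50,95]).round(3))
        else:
            q=P[(P[:,2]>.095)&(P[:,2]<.104)];print('roof',len(q),rect(q))
            q=P[(P[:,2]>.12)&(P[:,2]<.2)];print('gun',len(q),rect(q),q.max(0).round(3))
            np.save('/tmp/cab_'+n,P)
```

```text
scene
s_a knob 149 [ 0.4133 -0.0413  0.0485] [ 0.4454 -0.009   0.0716] top [ 0.4291 -0.0253  0.0671] [array([429.9, -25.3]), np.float64(16.6)]
s_b knob 142 [ 0.5144 -0.1715  0.0482] [ 0.5416 -0.1399  0.0709] top [ 0.5306 -0.1568  0.067 ] [array([ 530.9, -155.3]), np.float64(16.6)]
s_c knob 164 [ 0.5261 -0.1677  0.0483] [ 0.6492 -0.1316  0.0714] top [ 0.5972 -0.1517  0.0671] [array([ 587.7, -157.4]), np.float64(61.6)]
pot 136 [array([ 433.1, -149.4]), np.float64(37.1)]
box 151 [array([537.6, -26.2]), array([48.7, 59. ]), np.float64(6.1)]
tray 1234 [array([ 548.9, -369.1]), array([262.2, 256.9]), np.float64(3.3)] [-0.003  0.005  0.035]
roof 2869 [array([567.9, 330.2]), array([293.1, 186. ]), np.float64(4.4)]
gun 1071 [array([571.2, 335.2]), array([151.1, 127.8]), np.float64(13.4)] [0.656 0.414 0.183]
side
s_a knob 117 [ 0.3382 -0.1167  0.0486] [ 0.4422 -0.0132  0.0737] top [ 0.4164 -0.038   0.0685] [array([389.8, -68.4]), np.float64(70.8)]
s_b knob 114 [ 0.5146 -0.172   0.0483] [ 0.5438 -0.1456  0.073 ] top [ 0.5281 -0.1579  0.0686] [array([ 529.1, -157.5]), np.float64(15.4)]
s_c knob 107 [ 0.6169 -0.1625  0.049 ] [ 0.6448 -0.1316  0.0733] top [ 0.6313 -0.1482  0.0684] [array([ 632.8, -146.6]), np.float64(16.7)]
pot 143 [array([ 430.7, -148.7]), np.float64(38.1)]
box 162 [array([536.1, -24.8]), array([49.8, 62.5]), np.float64(4.9)]
tray 1226 [array([ 538.5, -363.9]), array([324.2, 272.4]), np.float64(61.8)] [0.    0.008 0.063]
roof 979 [array([566. , 326.9]), array([291.6, 193.1]), np.float64(4.0)]
gun 602 [array([571.5, 327.1]), array([146.2, 120.9]), np.float64(17.7)] [0.654 0.406 0.188]
```

Run:
```python
from h import *
P=np.load('/tmp/cab_scene.npy')
# face points: z 0.01..0.06 with y<0.3
q=P[(P[:,2]>.015)&(P[:,2]<.09)&(P[:,1]<.32)&(P[:,1]>.1)]
h,e=np.histogram(q[:,1],30); print(list(zip(e.round(3),h)))
b=P[(P[:,2]>.07)&(P[:,2]<.088)&(P[:,1]<.22)&(P[:,1]>.12)]; print('bar',len(b),[np.array(x).round(1) for x in cv2.minAreaRect((b[:,:2]*1000).astype(np.float32))],b.mean(0))
r=P[(P[:,2]>.096)&(P[:,2]<.104)]
for x in np.arange(.42,.72,.03):
    k=r[abs(r[:,0]-x)<.006]; 
    if len(k): print(x.round(3),k[:,1].min().round(4),k[:,1].max().round(4))
z=np.load('/tmp/scene.npz');c=z['c'];img=z['img'].astype(int)
m=np.zeros((480,640),bool);m[275:365,405:545]=1
m&=(img[...,0]-img[...,2]>25)&(img.sum(-1)<300)&(abs(c[...,2])<.03)
p=c[m&(c[...,2]>.017)]; print('tray',len(p),[np.array(x).round(1) for x in cv2.minAreaRect((p[:,:2]*1000).astype(np.float32))],p[:,2].max())
```

```text
[(np.float64(0.18), np.int64(19)), (np.float64(0.185), np.int64(57)), (np.float64(0.189), np.int64(46)), (np.float64(0.194), np.int64(15)), (np.float64(0.199), np.int64(10)), (np.float64(0.203), np.int64(12)), (np.float64(0.208), np.int64(10)), (np.float64(0.213), np.int64(11)), (np.float64(0.217), np.int64(11)), (np.float64(0.222), np.int64(48)), (np.float64(0.227), np.int64(356)), (np.float64(0.231), np.int64(338)), (np.float64(0.236), np.int64(269)), (np.float64(0.241), np.int64(188)), (np.float64(0.245), np.int64(118)), (np.float64(0.25), np.int64(44)), (np.float64(0.255), np.int64(31)), (np.float64(0.259), np.int64(40)), (np.float64(0.264), np.int64(32)), (np.float64(0.269), np.int64(35)), (np.float64(0.273), np.int64(39)), (np.float64(0.278), np.int64(33)), (np.float64(0.283), np.int64(37)), (np.float64(0.287), np.int64(38)), (np.float64(0.292), np.int64(41)), (np.float64(0.297), np.int64(42)), (np.float64(0.301), np.int64(53)), (np.float64(0.306), np.int64(73)), (np.float64(0.311), np.int64(68)), (np.float64(0.315), np.int64(73))]
bar 187 [array([575.8, 203.9]), array([131. ,  39.2]), np.float64(3.8)] [0.56944344 0.19443897 0.08008038]
0.42 0.277 0.4088
0.45 0.246 0.4096
0.48 0.2477 0.4101
0.51 0.2512 0.4157
0.54 0.253 0.4171
0.57 0.2533 0.4171
0.6 0.2581 0.4218
0.63 0.2597 0.3683
0.66 0.2599 0.3096
0.69 0.2625 0.3333
tray 699 [array([ 529.5, -370.4]), array([132.4, 247.3]), np.float64(0.2)] 0.027227607102575446
```

Request:
{"name": "jog_arm", "arguments": {
  "rows": [
    [[0,0,6],[0,0,-10],1],
    [[4,-4,12],[0,0,-20],1],
    [[8,-8,16],[0,0,-30],1],
    [[12,-13,18],[0,0,-40],1],
    [[16,-18,18],[0,0,-50],1],
    [[20,-23,18],[0,0,-60],1],
    [[24,-27,18],[0,0,-60],1],
    [[26,-30,18],[0,0,-60],1]
  ]
}}

```text
clock: 1.1
position: [0.5355, 0.2599, 0.4065]
ee_rot: [-2.144, -2.297, 0.001]
force: [0.9, 0.2, 0.0]
width: 1.002
gripper_force: 0.0
```

Run:
```python
from h import *
d=grab('wrist'); save(d,'w1.png'); c=wcloud(d); np.savez('/tmp/w1',c=c,img=d['img']); print(d['s']['position'],d['s']['ee_rot'],d['fx'])
```

```text
[0.53553834 0.25990046 0.40646017] [-2.14352245e+00 -2.29655542e+00  5.55167674e-04] 371.64829954431775
```

View pics/w1.png

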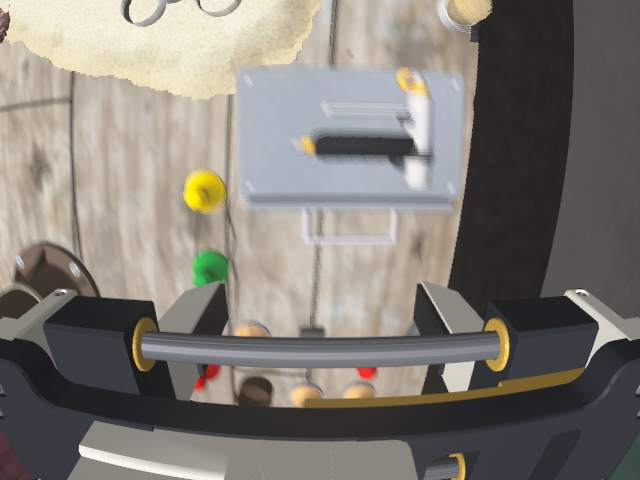

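The wrist view looks down on the cabinet with its front toward the image bottom. The handle bar is at (350,240), the grip at (362,145) and the trigger blade at (360,107). Next I measure these in 3D.

Run:
```python
from h import *
z=np.load('/tmp/w1.npz');c=z['c']
def box(a,b,e,f,lo,hi):
    P=c[b:f,a:e].reshape(-1,3); return P[(P[:,2]>lo)&(P[:,2]<hi)]
def rect(p): return [np.array(x).round(1) for x in cv2.minAreaRect((p[:,:2]*1000).astype(np.float32))]
r=box(225,55,475,215,.094,.106); print('roof',rect(r),r[:,2].mean())
for x in np.arange(.45,.7,.04):
    k=r[(abs(r[:,0]-x)<.004)]; print(x.round(2),k[:,1].min().round(4),k[:,1].max().round(4))
b=box(312,230,388,250,.06,.1); print('bar',b.mean(0),np.polyfit(b[:,0],b[:,1],1),len(b)); 
b=box(300,205,400,250,.06,.095); print('barall',rect(b))
g=box(315,130,408,160,.15,.2); print('grip',rect(g),g.mean(0),np.percentile(g[:,2],[5,95]))
t=box(318,98,410,120,.13,.2); print('trig',rect(t),t.mean(0),np.percentile(t[:,2],[5,95]))
g=box(380,60,440,195,.12,.2); print('barrel',rect(g))
```

```text
roof [array([568.5, 331.1]), array([291., 181.]), np.float64(4.0)] 0.09984241425122736
0.45 0.2504 0.413
0.49 0.2528 0.4158
0.53 0.2553 0.418
0.57 0.2581 0.4217
0.61 0.2611 0.4245
0.65 0.2636 0.4272
0.69 0.2671 0.4303
bar [0.57977473 0.19409609 0.08143388] [0.06873832 0.15424335] 606
barall [array([576.9, 214.5]), array([131.5,  52.8]), np.float64(4.0)]
grip [array([574.6, 323. ]), array([98.4, 33.4]), np.float64(5.1)] [0.57453837 0.32674766 0.17879991] [0.17402837 0.18165244]
trig [array([575.3, 361.7]), array([94.1, 23. ]), np.float64(7.0)] [0.5804694  0.36481473 0.17398724] [0.16586993 0.17982537]
barrel [array([621.9, 352.4]), array([ 63.1, 126.6]), np.float64(4.4)]
```

Run:
```python
from h import *
d=grab('wrist');print(np.array(d['mount']).round(3))
```

```text
[[-0.    -0.953 -0.303  0.083]
 [ 1.    -0.    -0.001  0.   ]
 [ 0.001 -0.303  0.953 -0.158]
 [ 0.     0.     0.     1.   ]]
```

Request:
{"name": "jog_arm", "arguments": {
  "rows": [
    [[2,-2,-6],[0,0,0],0],
    [[4.2,-4.3,-12],[0,0,0],0],
    [[4.2,-4.3,-16],[0,0,0],0],
    [[4.2,-4.3,-19],[0,0,0],0],
    [[4.2,-4.3,-22],[0,0,0],0],
    [[4.2,-4.3,-22],[0,0,0],0],
    [[4.2,-4.3,-22],[0,0,0],0]
  ]
}}

```text
clock: 2.08
position: [0.577, 0.2187, 0.1878]
ee_rot: [2.143, 2.296, 0.001]
force: [-0.9, 0.1, -0.1]
width: 0.291
gripper_force: 0.0
```

Request:
{"name": "jog_arm", "arguments": {
  "rows": [
    [[0,0,-4],[0,0,0],0],
    [[0,0,-8],[0,0,0],0],
    [[0,0,-10.5],[0,0,0],0],
    [[0,0,-12.6],[0,0,0],0],
    [[0,0,-12.6],[0,0,0],0]
  ]
}}

```text
clock: 2.7
position: [0.5766, 0.2186, 0.0608]
ee_rot: [-2.143, -2.296, 0.001]
force: [-0.6, -1.1, 0.5]
width: 0.006
gripper_force: 0.0
```

Request:
{"name": "jog_arm", "arguments": {
  "rows": [
    [[0.1,-2,0],[0,0,0],0],
    [[0.3,-4,0],[0,0,0],0],
    [[0.4,-6,0],[0,0,0],0],
    [[0.55,-8,0],[0,0,0],0],
    [[0.7,-10,0],[0,0,0],0],
    [[0.8,-12,0],[0,0,0],0],
    [[0.9,-13.0,0],[0,0,0],0],
    [[0.95,-13.6,0],[0,0,0],0]
  ]
}}

```text
clock: 3.7
position: [0.5855, 0.086, 0.0607]
ee_rot: [-2.139, -2.296, -0.004]
force: [-3.3, 22.2, 4.8]
width: 0.007
gripper_force: 10.8
```

Request:
{"name": "jog_arm", "arguments": {
  "rows": [
    [[-0.05,0.9,0],[0,0,0],0],
    [[-0.05,0.9,0],[0,0,0],0],
    [[-0.05,0.9,4],[0,0,0],0],
    [[-0.05,0.9,9],[0,0,0],0.7],
    [[-2,-3,14],[0,0,0],0.7],
    [[-5,-8,17],[0,0,0],0.7],
    [[-9,-12,17],[0,0,0],0.7],
    [[-13,-15,17],[0,0,0],0.7]
  ]
}}

```text
clock: 4.7
position: [0.4544, -0.0705, 0.2311]
ee_rot: [2.146, 2.293, -0.0]
force: [0.4, 0.3, 0.8]
width: 0.5
gripper_force: 0.0
```

```bash
cat >> h.py <<'E'
def stocks(names=('scene','side','wrist'),save_as=None,lo=.05,hi=.078,xb=(.2,.8),yb=(-.6,.35)):
    for n in names:
        d=grab(n); c=wcloud(d) if n=='wrist' else cloud(d)
        if save_as: save(d,save_as+n+'.png')
        hsv=cv2.cvtColor(d['img'],cv2.COLOR_RGB2HSV)
        m=(hsv[...,0]>8)&(hsv[...,0]<24)&(hsv[...,1]>50)&(hsv[...,1]<190)&(hsv[...,2]>120)&(c[...,2]>lo)&(c[...,2]<hi)&(c[...,0]>xb[0])&(c[...,0]<xb[1])&(c[...,1]>yb[0])&(c[...,1]<yb[1])&(d['depth']>0)
        k,l,st,ce=cv2.connectedComponentsWithStats(m.astype(np.uint8))
        for i in range(1,k):
            if st[i,4]<40: continue
            q=c[l==i]; (x,y),r=cv2.minEnclosingCircle((q[:,:2]*1000).astype(np.float32))
            print(n,ce[i].round(),st[i,4],'circle %.0f %.0f r%.0f'%(x,y,r),'med',(np.median(q,0)*1000).round(),'zmax',q[:,2].max().round(3))
    print(d['s']['position'].round(4),d['s']['force'].round(1),d['s']['width'].round(3))
E
python3 -c "
from h import *
stocks()"
```

```text
scene [407. 247.] 115 circle 635 -148 r16 med [ 629. -148.   62.] zmax 0.07
scene [393. 273.] 114 circle 530 -156 r16 med [ 527. -157.   62.] zmax 0.071
scene [324. 277.] 133 circle 430 -26 r16 med [425. -28.  64.] zmax 0.07
side [306. 262.] 96 circle 427 -25 r16 med [423. -32.  64.] zmax 0.075
side [389. 264.] 102 circle 632 -148 r16 med [ 628. -153.   63.] zmax 0.073
side [362. 274.] 107 circle 529 -157 r15 med [ 526. -162.   64.] zmax 0.073
wrist [301. 160.] 1074 circle 431 -23 r17 med [431. -22.  66.] zmax 0.07
wrist [488. 290.] 596 circle 636 -143 r16 med [ 630. -138.   63.] zmax 0.07
wrist [401. 285.] 70 circle 536 -141 r10 med [ 536. -138.   56.] zmax 0.062Traceback (most recent call last):
  File "<string>", line 3, in <module>
    stocks()
    ~~~~~~^^
  File "h.py", line 30, in stocks
    print(d['s']['position'].round(4),d['s']['force'].round(1),d['s']['width'].round(3))
                                                               ^^^^^^^^^^^^^^^^^^^^^
AttributeError: 'float' object has no attribute 'round'
```

Request:
{"name": "jog_arm", "arguments": {
  "newtons": 20,
  "rows": [
    [[-2.4,4.5,-4],[0,0,0],0.75],
    [[-2.4,4.5,-8],[0,0,0],0.75],
    [[-2.4,4.5,-12],[0,0,0],0.75],
    [[-2.4,4.5,-16],[0,0,0],0.75],
    [[-2.4,4.5,-19.3],[0,0,0],0.75],
    [[-2.4,4.5,-19.3],[0,0,0],0.75],
    [[-2.4,4.5,-19.3],[0,0,0],0],
    [[-2.4,4.5,-19.3],[0,0,0],0]
  ]
}}

```text
clock: 5.85
position: [0.4332, -0.0223, 0.0389]
ee_rot: [2.142, 2.296, 0.003]
force: [0.6, -0.6, 1.5]
width: 0.583
gripper_force: 0.0
```

Request:
{"name": "jog_arm", "arguments": {
  "newtons": 25,
  "rows": [
    [[0,0,0],[0,0,0],0],
    [[0,0,0],[0,0,0],0],
    [[0,0,4],[0,0,0],0],
    [[0,0,8],[0,0,0],0],
    [[0,0,11],[0,0,0],0],
    [[0,0,11],[0,0,0],0]
  ]
}}

```text
clock: 6.6
position: [0.4334, -0.0224, 0.1496]
ee_rot: [2.142, 2.295, 0.006]
force: [0.2, 0.6, -1.4]
width: 0.351
gripper_force: 25.0
```

Request:
{"name": "jog_arm", "arguments": {
  "rows": [
    [[0,2,3],[0,0,0],0],
    [[1,6,3],[0,0,0],0],
    [[2.5,10,3],[0,0,0],0],
    [[4,14,3],[0,0,0],0],
    [[5.5,18,3],[0,0,0],0],
    [[6,20.5,3],[0,0,0],0],
    [[6,21.1,2],[0,0,0],0],
    [[6,21.1,1],[0,0,0],0]
  ]
}}

```text
clock: 7.6
position: [0.4912, 0.1876, 0.1561]
ee_rot: [-2.143, -2.296, 0.003]
force: [-0.2, -1.7, -1.6]
width: 0.352
gripper_force: 25.0
```

Request:
{"name": "jog_arm", "arguments": {
  "rows": [
    [[0,0,-3],[0,0,0],0],
    [[0,0,-6],[0,0,0],0],
    [[0,0,-8],[0,0,0],0],
    [[0,0,-9],[0,0,0],0],
    [[0,0,-9.6],[0,0,0],0],
    [[0,0,-9.9],[0,0,0],0],
    [[0,0,-9.9],[0,0,0],0]
  ]
}}

```text
clock: 8.48
position: [0.4923, 0.1885, 0.059]
ee_rot: [2.144, 2.296, 0.001]
force: [-0.1, 0.2, -1.2]
width: 0.354
gripper_force: 25.0
```

Request:
{"name": "jog_arm", "arguments": {
  "rows": [
    [[0,0,-0.2],[0,0,0],0],
    [[0,0,-0.2],[0,0,0],0.6],
    [[0,0,-0.2],[0,0,0],0.7],
    [[0,0,-0.2],[0,0,0],0.7],
    [[0,0,3],[0,0,0],0.7],
    [[0,0,8],[0,0,0],0.7],
    [[0,-3,13],[0,0,0],0.7],
    [[1,-7,16],[0,0,0],0.7]
  ]
}}

```text
clock: 9.48
position: [0.5025, 0.1189, 0.2213]
ee_rot: [2.14, 2.299, 0.004]
force: [1.3, 1.2, -0.3]
width: 0.695
gripper_force: 0.0
```

Request:
{"name": "jog_arm", "arguments": {
  "rows": [
    [[1,-5,0],[0,0,0],0.7],
    [[2,-10,0],[0,0,0],0.7],
    [[2.5,-15,0],[0,0,0],0.7],
    [[2.5,-20,0],[0,0,0],0.7],
    [[2.5,-23,0],[0,0,0],0.7],
    [[2.5,-23,0],[0,0,0],0.7]
  ]
}}

```text
clock: 10.22
position: [0.5266, -0.1147, 0.2189]
ee_rot: [2.149, 2.29, -0.001]
force: [-0.2, 1.0, -0.3]
width: 0.701
gripper_force: 0.0
```

```bash
sed -i "s/,d\['s'\]\['width'\].round(3)/,d['s']['width']/" h.py; python3 -c "
from h import *
stocks(lo=.05,hi=.1)"
```

```text
scene [268. 230.] 144 circle 488 183 r15 med [484. 180.  75.] zmax 0.088
scene [407. 247.] 114 circle 636 -148 r18 med [ 629. -148.   62.] zmax 0.072
scene [393. 273.] 118 circle 531 -156 r17 med [ 527. -156.   62.] zmax 0.07
side [291. 224.] 73 circle 486 182 r16 med [483. 179.  78.] zmax 0.092
side [389. 264.] 97 circle 632 -148 r17 med [ 628. -151.   64.] zmax 0.073
side [362. 274.] 107 circle 530 -157 r16 med [ 526. -162.   64.] zmax 0.073
wrist [432. 259.] 942 circle 636 -144 r17 med [ 633. -141.   65.] zmax 0.07
wrist [325. 262.] 1024 circle 534 -153 r17 med [ 533. -149.   65.] zmax 0.07
[ 0.527  -0.1112  0.2187] [-0.7  0.4  0.5] 0.6965334107648509
```

Request:
{"name": "jog_arm", "arguments": {
  "rows": [
    [[0.4,-4.4,-4],[0,0,0],0.7],
    [[0.4,-4.4,-8],[0,0,0],0.7],
    [[0.4,-4.4,-12],[0,0,0],0.7],
    [[0.4,-4.4,-15.5],[0,0,0],0.7],
    [[0.4,-4.4,-18],[0,0,0],0.7],
    [[0.4,-4.4,-18],[0,0,0],0.7],
    [[0.4,-4.4,-18],[0,0,0],0],
    [[0.4,-4.4,-18],[0,0,0],0]
  ]
}}

```text
clock: 11.38
position: [0.532, -0.1554, 0.04]
ee_rot: [2.142, 2.296, 0.002]
force: [0.7, -0.3, -0.6]
width: 0.534
gripper_force: 0.0
```

Request:
{"name": "jog_arm", "arguments": {
  "rows": [
    [[0,0,0],[0,0,0],0],
    [[0,0,0],[0,0,0],0],
    [[0,0,4],[0,0,0],0],
    [[0,0,8],[0,0,0],0],
    [[0,0,12],[0,0,0],0],
    [[0,0,14],[0,0,0],0],
    [[0,0,14],[0,0,0],0]
  ]
}}

```text
clock: 12.25
position: [0.5318, -0.1558, 0.18]
ee_rot: [2.142, 2.295, 0.003]
force: [0.7, -0.3, -0.8]
width: 0.352
gripper_force: 25.0
```

Request:
{"name": "jog_arm", "arguments": {
  "rows": [
    [[0.5,5,0],[0,0,0],0],
    [[1.2,11,0],[0,0,0],0],
    [[2,17,0],[0,0,0],0],
    [[3,23,0],[0,0,0],0],
    [[4,29,0],[0,0,0],0],
    [[4.6,33,0],[0,0,0],0],
    [[4.6,34.8,0],[0,0,0],0],
    [[4.6,34.8,-2],[0,0,0],0]
  ]
}}

```text
clock: 13.25
position: [0.5772, 0.1938, 0.1583]
ee_rot: [2.141, 2.299, 0.001]
force: [0.1, 0.6, -1.7]
width: 0.353
gripper_force: 25.0
```

Request:
{"name": "jog_arm", "arguments": {
  "rows": [
    [[0,0,-3],[0,0,0],0],
    [[0,0,-6],[0,0,0],0],
    [[0,0,-8],[0,0,0],0],
    [[0,0,-9.3],[0,0,0],0],
    [[0,0,-10],[0,0,0],0],
    [[0,0,-10.2],[0,0,0],0],
    [[0,0,-10.2],[0,0,0],0]
  ]
}}

```text
clock: 14.12
position: [0.5772, 0.1922, 0.0574]
ee_rot: [2.144, 2.296, 0.0]
force: [-0.1, -0.8, 1.1]
width: 0.352
gripper_force: 25.0
```

Seated. Release with a small opening, then go for C.

Request:
{"name": "jog_arm", "arguments": {
  "rows": [
    [[0,0,0],[0,0,0],0.6],
    [[0,0,0],[0,0,0],0.65],
    [[0,0,0],[0,0,0],0.65],
    [[0,0,3],[0,0,0],0.65],
    [[0,0,8],[0,0,0],0.65],
    [[0,-3,13],[0,0,0],0.7],
    [[2,-8,16],[0,0,0],0.7],
    [[3,-14,16],[0,0,0],0.7]
  ]
}}

```text
clock: 15.12
position: [0.6095, 0.0523, 0.2199]
ee_rot: [2.139, 2.297, 0.008]
force: [1.1, 0.6, -1.4]
width: 0.701
gripper_force: 0.0
```

Request:
{"name": "jog_arm", "arguments": {
  "rows": [
    [[0.5,-5,0],[0,0,0],0.7],
    [[1,-10,0],[0,0,0],0.7],
    [[1.5,-15,0],[0,0,0],0.7],
    [[2,-17,0],[0,0,0],0.7],
    [[2,-17,0],[0,0,0],0.7]
  ]
}}

```text
clock: 15.75
position: [0.6271, -0.1189, 0.2167]
ee_rot: [2.147, 2.293, -0.0]
force: [0.9, 0.6, -0.1]
width: 0.7
gripper_force: 0.0
```

```bash
python3 -c "
from h import *
stocks(lo=.05,hi=.1)"
```

```text
scene [285. 213.] 120 circle 574 189 r14 med [569. 185.  73.] zmax 0.088
scene [264. 231.] 152 circle 478 187 r15 med [475. 183.  76.] zmax 0.088
scene [407. 247.] 116 circle 636 -147 r17 med [ 629. -148.   62.] zmax 0.071
side [313. 218.] 75 circle 574 190 r16 med [569. 184.  78.] zmax 0.092
side [288. 225.] 88 circle 477 184 r15 med [474. 181.  77.] zmax 0.093
side [389. 264.] 100 circle 633 -147 r16 med [ 628. -153.   64.] zmax 0.073
wrist [330. 249.] 914 circle 636 -144 r16 med [ 638. -139.   65.] zmax 0.07
[ 0.6272 -0.1155  0.2164] [0.3 0.4 0.2] 0.6990701289659098
```

Request:
{"name": "jog_arm", "arguments": {
  "rows": [
    [[0.8,-3,-4],[0,0,0],0.7],
    [[0.8,-3,-8],[0,0,0],0.7],
    [[0.8,-3,-12],[0,0,0],0.7],
    [[0.8,-3,-15.5],[0,0,0],0.7],
    [[0.8,-3,-17.7],[0,0,0],0.7],
    [[0.8,-3,-17.7],[0,0,0],0.7],
    [[0.8,-3,-17.7],[0,0,0],0],
    [[0.8,-3,-17.7],[0,0,0],0]
  ]
}}

```text
clock: 16.9
position: [0.6361, -0.1473, 0.0411]
ee_rot: [2.142, 2.296, 0.002]
force: [-0.4, 0.8, 0.7]
width: 0.533
gripper_force: 0.0
```

Request:
{"name": "jog_arm", "arguments": {
  "rows": [
    [[0,0,0],[0,0,0],0],
    [[0,0,0],[0,0,0],0],
    [[0,0,4],[0,0,0],0],
    [[0,0,8],[0,0,0],0],
    [[0,0,12],[0,0,0],0],
    [[0,0,14],[0,0,0],0],
    [[0,0,14],[0,0,0],0]
  ]
}}

```text
clock: 17.77
position: [0.6359, -0.1479, 0.1813]
ee_rot: [2.142, 2.295, 0.003]
force: [0.2, 0.3, -1.4]
width: 0.354
gripper_force: 25.0
```

Request:
{"name": "jog_arm", "arguments": {
  "rows": [
    [[0.3,5,0],[0,0,0],0],
    [[0.7,11,0],[0,0,0],0],
    [[1.1,17,0],[0,0,0],0],
    [[1.7,23,0],[0,0,0],0],
    [[2.3,29,0],[0,0,0],0],
    [[2.8,33,0],[0,0,0],0],
    [[2.8,34.7,0],[0,0,0],0],
    [[2.8,34.7,-2],[0,0,0],0]
  ]
}}

```text
clock: 18.77
position: [0.6633, 0.2008, 0.1595]
ee_rot: [2.141, 2.298, 0.002]
force: [-0.6, -1.1, -2.1]
width: 0.352
gripper_force: 25.0
```

Request:
{"name": "jog_arm", "arguments": {
  "rows": [
    [[0,0,-3],[0,0,0],0],
    [[0,0,-6],[0,0,0],0],
    [[0,0,-8],[0,0,0],0],
    [[0,0,-9.3],[0,0,0],0],
    [[0,0,-10],[0,0,0],0],
    [[0,0,-10.2],[0,0,0],0],
    [[0,0,-10.2],[0,0,0],0]
  ]
}}

```text
clock: 19.65
position: [0.6636, 0.1996, 0.0585]
ee_rot: [2.143, 2.296, 0.002]
force: [-0.9, -0.4, -1.0]
width: 0.353
gripper_force: 25.0
```

Request:
{"name": "jog_arm", "arguments": {
  "rows": [
    [[0,0,-0.1],[0,0,0],0.55],
    [[0,0,-0.1],[0,0,0],0.6],
    [[0,0,-0.1],[0,0,0],0.6],
    [[0,0,3],[0,0,0],0.6],
    [[0,0,8],[0,0,0],0.5],
    [[-3,-3,13],[0,0,0],0],
    [[-6,-7,18],[0,0,0],0],
    [[-8,-10,22],[0,0,0],0]
  ]
}}

```text
clock: 20.65
position: [0.583, 0.0999, 0.2773]
ee_rot: [2.144, 2.297, 0.0]
force: [1.0, 0.7, 0.0]
width: 0.222
gripper_force: 0.0
```

Run:
```python
from h import *
stocks(lo=.05,hi=.1,save_as='d1')
d=grab('wrist');c=wcloud(d);np.savez('/tmp/w2',c=c,img=d['img'])
```

```text
scene [300. 196.] 119 circle 661 197 r16 med [655. 194.  75.] zmax 0.088
scene [285. 212.] 118 circle 576 188 r17 med [571. 185.  75.] zmax 0.088
scene [264. 231.] 136 circle 480 186 r16 med [475. 183.  75.] zmax 0.089
side [334. 213.] 72 circle 659 197 r15 med [654. 193.  78.] zmax 0.091
side [313. 218.] 75 circle 572 188 r15 med [569. 184.  79.] zmax 0.092
side [288. 225.] 91 circle 478 186 r16 med [474. 183.  76.] zmax 0.091
wrist [222. 107.] 864 circle 483 192 r17 med [486. 192.  83.] zmax 0.088
wrist [318. 108.] 891 circle 578 194 r16 med [578. 194.  84.] zmax 0.088
wrist [405. 107.] 914 circle 664 202 r16 med [661. 201.  83.] zmax 0.088
[0.5849 0.0956 0.282 ] [-0.3 -0.6  0.3] 0.1365310164730659
```

View pics/d1wrist.png

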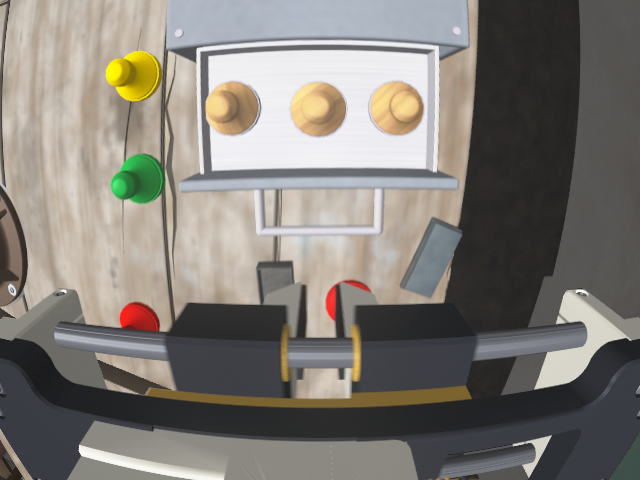

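The drawer is open with three upright stocks at (232,108), (318,108) and (396,108). The handle bar is at (318,230). Next, fingers into the gap between bar and panel, and push home.

Request:
{"name": "jog_arm", "arguments": {
  "rows": [
    [[0,0,-4],[0,0,0],0],
    [[0,0,-9],[0,0,0],0],
    [[0,0,-14],[0,0,0],0],
    [[0,0,-18],[0,0,0],0],
    [[0,0,-22],[0,0,0],0],
    [[0,0,-22],[0,0,0],0],
    [[-0.05,1,-22],[0,0,0],0],
    [[-0.1,2,-22],[0,0,0],0]
  ]
}}

```text
clock: 21.85
position: [0.5838, 0.1218, 0.0571]
ee_rot: [2.143, 2.296, 0.002]
force: [-1.2, -2.3, -1.1]
width: 0.006
gripper_force: 1.0
```

Request:
{"name": "jog_arm", "arguments": {
  "rows": [
    [[-0.1,1.2,0],[0,0,0],0],
    [[-0.15,2.4,0],[0,0,0],0],
    [[-0.25,3.6,0],[0,0,0],0],
    [[-0.3,4.8,0],[0,0,0],0],
    [[-0.4,6,0],[0,0,0],0],
    [[-0.5,7.2,0],[0,0,0],0],
    [[-0.6,8.4,0],[0,0,0],0],
    [[-0.65,9.6,0],[0,0,0],0]
  ]
}}

```text
clock: 22.85
position: [0.5762, 0.2177, 0.0557]
ee_rot: [-2.144, -2.296, 0.001]
force: [0.7, -2.8, 1.5]
width: 0.007
gripper_force: 1.0
```

Request:
{"name": "jog_arm", "arguments": {
  "rows": [
    [[-0.03,0.6,0],[0,0,0],0],
    [[-0.07,1.1,0],[0,0,0],0],
    [[-0.1,1.5,0],[0,0,0],0],
    [[-0.13,1.9,0],[0,0,0],0],
    [[-0.15,2.2,0],[0,0,0],0],
    [[-0.15,2.4,0],[0,0,0],0]
  ]
}}

```text
clock: 23.6
position: [0.5749, 0.2341, 0.0557]
ee_rot: [2.147, 2.289, -0.011]
force: [-3.1, -22.8, 8.7]
width: 0.004
gripper_force: 11.1
```

Request:
{"name": "jog_arm", "arguments": {
  "rows": [
    [[0.05,-1.5,0],[0,0,0],0],
    [[0.05,-1.5,0],[0,0,0],0],
    [[0.05,-1.5,4],[0,0,0],0],
    [[0.05,-1.5,9],[0,0,0],0.5],
    [[0,-1.5,14],[0,0,0],1],
    [[-0.2,0,20],[0,0,0],1],
    [[-0.2,1,25],[0,0,0],1],
    [[-0.2,1,28],[0,0,0],1]
  ]
}}

```text
clock: 24.6
position: [0.5732, 0.2535, 0.3389]
ee_rot: [2.14, 2.3, 0.007]
force: [-0.2, 0.4, -0.2]
width: 0.497
gripper_force: 0.0
```

```bash
cat > cab.py <<'E'
from h import *
import sys
d=grab('wrist'); save(d,sys.argv[1]); c=wcloud(d); s=d['s']; print(s['position'],s['ee_rot'])
a=np.radians(4.); O=np.array([.574,.257]); xc=np.array([-np.sin(a),np.cos(a)]); yc=np.array([-np.cos(a),-np.sin(a)])
q=c[...,:2]-O; X=q@xc; Y=q@yc; Z=c[...,2]
def rep(n,m): 
    print(n,m.sum(),'X',np.percentile(X[m],[2,50,98]).round(4),'Y',np.percentile(Y[m],[2,50,98]).round(4),'Z',np.percentile(Z[m],[2,50,98]).round(4))
rep('roof',(abs(Z-.1)<.004)&(X>-.009)&(X<.2)&(abs(Y)<.17))
rep('bar',(Z>.07)&(Z<.09)&(X<-.03)&(X>-.2)&(abs(Y)<.03))
for y0 in (-.03,-.015,0,.015,.03):
    m=(abs(Y-y0)<.006)&(Z>.125)&(Z<.19)&(X>.02)
    g=m&(X<.09); t=m&(X>=.09)
    for n,k in(('grip',g),('trig',t)):
        if k.sum()>20: rep('%s y%.3f'%(n,y0),k)
m=(Z>.12)&(Z<.19)&(X>.02)&(X<.09)&(Y>-.02)&(Y<.15); rep('gripall',m)
m=(Z>.12)&(Z<.19)&(X>=.09)&(X<.16)&(Y>-.02)&(Y<.15); rep('trigall',m)
E
python3 cab.py w3.png
```

```text
[0.57323082 0.25353597 0.33893708] [2.14041088 2.29952645 0.00685946]
roof 29347 X [0.0037 0.0897 0.162 ] Y [-0.1388  0.0228  0.1393] Z [0.0981 0.0999 0.1016]
bar 409 X [-0.0593 -0.0547 -0.0511] Y [-0.0288 -0.0006  0.0289] Z [0.0781 0.0817 0.0841]
grip y-0.030 434 X [0.057  0.0704 0.0833] Y [-0.0356 -0.0299 -0.0243] Z [0.1722 0.1796 0.1823]
trig y-0.030 146 X [0.1039 0.1077 0.1123] Y [-0.0358 -0.0304 -0.0244] Z [0.1676 0.1752 0.1771]
grip y-0.015 466 X [0.0568 0.0709 0.0839] Y [-0.0209 -0.015  -0.0092] Z [0.1728 0.1795 0.1821]
trig y-0.015 142 X [0.1044 0.1077 0.1119] Y [-0.0204 -0.0151 -0.0091] Z [0.1668 0.1749 0.1769]
grip y0.000 465 X [0.0567 0.0709 0.0838] Y [-0.0058  0.0001  0.006 ] Z [0.1729 0.1796 0.1819]
trig y0.000 139 X [0.1044 0.1078 0.1117] Y [-0.0058  0.0001  0.0052] Z [0.1654 0.175  0.1775]
grip y0.015 449 X [0.0568 0.0709 0.0838] Y [0.0094 0.0148 0.0205] Z [0.1723 0.1796 0.1821]
trig y0.015 138 X [0.1045 0.1079 0.1118] Y [0.0095 0.0151 0.0205] Z [0.1651 0.1751 0.1772]
grip y0.030 439 X [0.0569 0.0703 0.0832] Y [0.0245 0.0302 0.0357] Z [0.1726 0.1798 0.182 ]
trig y0.030 138 X [0.1037 0.1076 0.1126] Y [0.0247 0.0299 0.0357] Z [0.1655 0.1746 0.1767]
gripall 2860 X [0.0568 0.0705 0.0838] Y [-0.0184  0.0178  0.066 ] Z [0.1686 0.1791 0.1819]
trigall 677 X [0.1044 0.1079 0.1119] Y [-0.0186  0.0094  0.037 ] Z [0.1653 0.1749 0.1772]
```

View pics/w3.png

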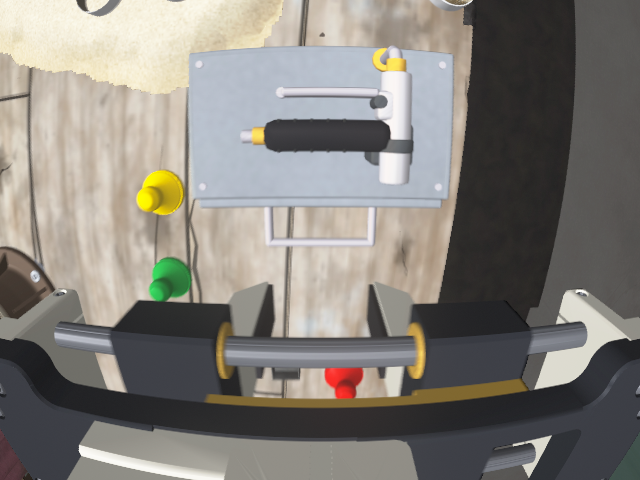

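The drawer is home (bar at cabinet x = -0.055). The grip axis lies at cabinet x 0.0705 and the trigger's outer face at 0.112, which match the given 42 mm. The trigger tip is at pixel (280,92).

```bash
python3 -c "
from h import *
print(arm.observe()['joints'].round(2))"
```

```text
[-0.84  0.39  0.51  1.42 -0.19  1.38 -0.26]
```

Request:
{"name": "jog_arm", "arguments": {
  "rows": [
    [[-0.2,1,0],[0,0,-10],1],
    [[-0.5,3,0],[0,0,-20],1],
    [[-0.8,4,0],[0,0,-30],1],
    [[-1,5,0],[0,0,-40],1],
    [[-1.2,6,0],[0,0,-50],1],
    [[-1.4,7,0],[0,0,-60],1],
    [[-1.6,8,0],[0,0,-70],1],
    [[-1.7,8,0],[0,0,-80],1]
  ]
}}

```text
clock: 25.65
position: [0.5553, 0.3333, 0.3354]
ee_rot: [-3.118, -0.377, 0.001]
force: [-0.4, -0.2, 1.0]
width: 0.999
gripper_force: 0.0
```

Request:
{"name": "jog_arm", "arguments": {
  "rows": [
    [[0,0,0],[0,0,-10],1],
    [[0,0,0],[0,0,-10],1],
    [[0,0,0],[0,0,-10],1]
  ]
}}

```text
clock: 26.02
position: [0.5559, 0.3314, 0.3357]
ee_rot: [-3.139, -0.115, 0.0]
force: [-0.2, -0.3, -0.3]
width: 1.004
gripper_force: 0.0
```

```bash
python3 -c "
from h import *
s=arm.observe();print(s['joints'].round(2),s['width'],s['position'],R.from_rotvec(s['ee_rot']).as_matrix().round(3))"
```

```text
[-1.14  0.5   0.86  1.39 -0.37  1.43 -1.78] 1.0036889179823971 [0.55587986 0.33144493 0.33568163] [[ 0.997  0.073 -0.   ]
 [ 0.073 -0.997  0.   ]
 [-0.    -0.    -1.   ]]
```

Request:
{"name": "jog_arm", "arguments": {
  "rows": [
    [[0,0.2,-4],[0,0,0],1],
    [[0,0.2,-8],[0,0,0],1],
    [[0,0.2,-12],[0,0,0],1],
    [[0,0.2,-15.5],[0,0,0],1],
    [[0,0.2,-18],[0,0,0],1],
    [[0,0.2,-19],[0,0,0],1],
    [[0,0.2,-19],[0,0,0],1]
  ]
}}

```text
clock: 26.9
position: [0.5561, 0.3329, 0.1458]
ee_rot: [3.14, 0.11, -0.001]
force: [0.2, 0.3, -0.3]
width: 1.001
gripper_force: 0.0
```

Request:
{"name": "jog_arm", "arguments": {
  "newtons": 35,
  "rows": [
    [[0,0,0],[0,0,0],0.8],
    [[0,0,0],[0,0,0],0.6],
    [[0,0,0],[0,0,0],0.4],
    [[0,0,0],[0,0,0],0.4],
    [[0,0,0],[0,0,0],0.4],
    [[0,0,0],[0,0,0],0.4]
  ]
}}

```text
clock: 27.65
position: [0.5554, 0.3329, 0.1463]
ee_rot: [3.14, 0.11, -0.002]
force: [-5.0, -1.2, 5.3]
width: 0.454
gripper_force: 36.4
```

Request:
{"name": "jog_arm", "arguments": {
  "rows": [
    [[0,0,0],[0,0,0],0.4],
    [[0,0,0],[0,0,0],0.4],
    [[0,0,0],[0,0,0],0.4],
    [[0,0,0],[0,0,0],0.4],
    [[0,0,0],[0,0,0],0.4],
    [[0,0,0],[0,0,0],0.4],
    [[0,0,0],[0,0,0],0.4],
    [[0,0,0],[0,0,0],0.4]
  ]
}}

```text
clock: 28.65
position: [0.5554, 0.3329, 0.1463]
ee_rot: [3.14, 0.11, -0.002]
force: [-4.5, -0.7, 5.4]
width: 0.454
gripper_force: 36.4
```

Request:
{"name": "jog_arm", "arguments": {
  "rows": [
    [[0,0,0],[0,0,0],0.4],
    [[0,0,0],[0,0,0],0.4],
    [[0,0,0],[0,0,0],0.4],
    [[0,0,0],[0,0,0],0.4],
    [[0,0,0],[0,0,0],0.4],
    [[0,0,0],[0,0,0],0.4],
    [[0,0,0],[0,0,0],0.4],
    [[0,0,0],[0,0,0],0.4]
  ]
}}

```text
clock: 29.65
position: [0.5554, 0.3329, 0.1463]
ee_rot: [3.14, 0.11, -0.002]
force: [-5.2, -0.8, 6.1]
width: 0.454
gripper_force: 36.4
```

Request:
{"name": "jog_arm", "arguments": {
  "rows": [
    [[0,0,0],[0,0,0],0.4],
    [[0,0,0],[0,0,0],0.4],
    [[0,0,0],[0,0,0],0.4],
    [[0,0,0],[0,0,0],0.4]
  ]
}}

```text
clock: 30.15
position: [0.5554, 0.3329, 0.1463]
ee_rot: [3.14, 0.11, -0.002]
force: [-5.3, -0.4, 5.9]
width: 0.456
gripper_force: 36.4
```

Request:
{"name": "jog_arm", "arguments": {
  "rows": [
    [[0,0,0],[0,0,0],1],
    [[0,0,0],[0,0,0],1],
    [[0,0,0],[0,0,0],1],
    [[0,0,0],[0,0,0],1],
    [[0,0,5],[0,0,0],1],
    [[0,0,10],[0,0,0],1],
    [[0,-1,15],[0,0,5],1],
    [[0,-2,18],[0,0,10],1]
  ]
}}

```text
clock: 31.15
position: [0.5568, 0.3118, 0.3284]
ee_rot: [-3.118, -0.384, -0.004]
force: [-0.3, -0.1, -0.8]
width: 1.002
gripper_force: 0.0
```

Request:
{"name": "jog_arm", "arguments": {
  "rows": [
    [[0.3,-1,0],[0,0,10],0.5],
    [[0.6,-3,0],[0,0,20],0],
    [[0.9,-4,0],[0,0,30],0],
    [[1.2,-5,0],[0,0,40],0],
    [[1.5,-6,0],[0,0,50],0],
    [[1.8,-7,0],[0,0,60],0],
    [[2.1,-8.5,0],[0,0,70],0],
    [[2.1,-9.5,0],[0,0,80],0]
  ]
}}

```text
clock: 32.15
position: [0.5773, 0.216, 0.3256]
ee_rot: [2.139, 2.3, -0.002]
force: [-0.3, 0.6, 0.6]
width: 0.178
gripper_force: 0.0
```

Request:
{"name": "jog_arm", "arguments": {
  "rows": [
    [[0,0,0],[0,0,0],0],
    [[0,0,0],[0,0,0],0]
  ]
}}

```text
clock: 32.4
position: [0.577, 0.2181, 0.3257]
ee_rot: [-2.148, -2.292, 0.0]
force: [-0.4, 0.3, -0.7]
width: 0.008
gripper_force: 0.0
```

```bash
python3 cab.py w4.png | egrep 'bar|trigall|\['
```

```text
[0.57696692 0.2180977  0.32570758] [-2.14828580e+00 -2.29195512e+00  2.40639377e-04]
roof 30839 X [0.0031 0.0784 0.1615] Y [-0.1388  0.0225  0.1393] Z [0.0981 0.0999 0.1016]
bar 484 X [-0.0611 -0.0558 -0.0517] Y [-0.0287 -0.0007  0.0284] Z [0.0788 0.0819 0.084 ]
grip y-0.030 501 X [0.0562 0.0689 0.0839] Y [-0.0358 -0.0301 -0.0244] Z [0.1707 0.1796 0.1822]
trig y-0.030 177 X [0.1039 0.1063 0.1112] Y [-0.0357 -0.0299 -0.0242] Z [0.1578 0.1748 0.1773]
grip y-0.015 515 X [0.0559 0.0688 0.0837] Y [-0.0206 -0.0149 -0.0092] Z [0.1712 0.1796 0.182 ]
trig y-0.015 184 X [0.1041 0.1063 0.1118] Y [-0.0209 -0.0151 -0.0096] Z [0.1585 0.175  0.1771]
grip y0.000 492 X [0.0567 0.0695 0.0838] Y [-0.0053  0.0003  0.0059] Z [0.1719 0.1797 0.1819]
trig y0.000 191 X [0.1041 0.1065 0.112 ] Y [-0.0056  0.0001  0.0058] Z [0.1588 0.1748 0.1769]
grip y0.015 509 X [0.0561 0.0695 0.0839] Y [0.0091 0.0147 0.0204] Z [0.1714 0.1796 0.182 ]
trig y0.015 188 X [0.1041 0.1064 0.112 ] Y [0.009  0.0147 0.0205] Z [0.1588 0.1751 0.1773]
grip y0.030 506 X [0.0564 0.0694 0.084 ] Y [0.0243 0.03   0.0357] Z [0.171  0.1796 0.1821]
trig y0.030 167 X [0.1034 0.1067 0.1121] Y [0.0245 0.0298 0.0359] Z [0.1594 0.174  0.177 ]
gripall 3177 X [0.0565 0.0695 0.0837] Y [-0.0188  0.0175  0.0661] Z [0.168  0.1792 0.1819]
trigall 878 X [0.104  0.1065 0.112 ] Y [-0.0185  0.0082  0.0368] Z [0.1587 0.1748 0.1772]
```

Request:
{"name": "jog_arm", "arguments": {
  "rows": [
    [[0,0.6,-5],[0,0,0],0],
    [[0,0.6,-10],[0,0,0],0],
    [[0,0.6,-15],[0,0,0],0],
    [[0,0.6,-19],[0,0,0],0],
    [[0,0.6,-23],[0,0,0],0],
    [[0,0.6,-26.4],[0,0,0],0],
    [[0,0.6,-26.4],[0,0,0],0]
  ]
}}

```text
clock: 33.33
position: [0.575, 0.2238, 0.0594]
ee_rot: [-2.144, -2.294, 0.008]
force: [-0.0, 0.4, 1.1]
width: 0.005
gripper_force: 0.0
```

Request:
{"name": "jog_arm", "arguments": {
  "rows": [
    [[0.1,-1.2,0],[0,0,0],0],
    [[0.2,-2.7,0],[0,0,0],0],
    [[0.3,-4.2,0],[0,0,0],0],
    [[0.4,-5.7,0],[0,0,0],0],
    [[0.5,-7.2,0],[0,0,0],0],
    [[0.6,-8.7,0],[0,0,0],0],
    [[0.7,-10.2,0],[0,0,0],0],
    [[0.8,-11.5,0],[0,0,0],0]
  ]
}}

```text
clock: 34.33
position: [0.5851, 0.1077, 0.0618]
ee_rot: [2.144, 2.296, -0.0]
force: [1.0, 2.0, 1.5]
width: 0.007
gripper_force: 1.1
```

Request:
{"name": "jog_arm", "arguments": {
  "rows": [
    [[0.05,-0.9,0],[0,0,0],0],
    [[0.1,-1.7,0],[0,0,0],0],
    [[0.15,-2.3,0],[0,0,0],0],
    [[0.15,-2.7,0],[0,0,0],0],
    [[0.15,-2.7,0],[0,0,0],0]
  ]
}}

```text
clock: 34.95
position: [0.5864, 0.0862, 0.0618]
ee_rot: [-2.138, -2.298, -0.005]
force: [1.3, 12.7, 0.7]
width: 0.003
gripper_force: 6.1
```

Drawer at its stop again (same contact y = 0.086). Lift out and look.

Request:
{"name": "jog_arm", "arguments": {
  "rows": [
    [[0,0.8,0],[0,0,0],0],
    [[0,0.8,0],[0,0,0],0],
    [[0,0.8,4],[0,0,0],0],
    [[0,0.8,9],[0,0,0],0.5],
    [[0,0.8,14],[0,0,0],0.6],
    [[0,0.8,18],[0,0,0],0.6],
    [[0,0.8,22],[0,0,0],0.6],
    [[0,0.8,22],[0,0,0],0.6]
  ]
}}

```text
clock: 35.95
position: [0.5881, 0.0889, 0.2849]
ee_rot: [2.143, 2.293, 0.006]
force: [-0.3, 0.1, -0.0]
width: 0.498
gripper_force: 0.0
```

Run:
```python
from h import *
stocks(('scene','wrist'),lo=.05,hi=.1)
d=grab('scene');c=cloud(d);img=d['img'].astype(int)
m=np.zeros((480,640),bool);m[275:365,405:545]=1
m&=(img[...,0]-img[...,2]>25)&(img.sum(-1)<300)&(abs(c[...,2])<.03)
p=c[m&(c[...,2]>.012)]
for n,q in(('walls',p),('floor',c[m&(c[...,2]<.012)])): print(n,len(q),[np.array(x).round(1) for x in cv2.minAreaRect((q[:,:2]*1000).astype(np.float32))],np.percentile(q,[1,99],axis=0).round(3))
```

```text
scene [300. 196.] 121 circle 662 197 r16 med [656. 195.  74.] zmax 0.088
scene [285. 212.] 126 circle 576 189 r16 med [570. 186.  74.] zmax 0.089
scene [265. 231.] 149 circle 479 186 r15 med [474. 183.  76.] zmax 0.09
wrist [223.  99.] 858 circle 483 192 r17 med [486. 192.  84.] zmax 0.088
wrist [318. 101.] 879 circle 578 194 r17 med [578. 193.  84.] zmax 0.089
wrist [405. 101.] 918 circle 664 202 r17 med [661. 201.  83.] zmax 0.088
[0.587  0.0891 0.2828] [-0.8 -0.1 -1.1] 0.5400659843000369
walls 1063 [array([ 530.4, -370.2]), array([246.5, 132.1]), np.float64(88.9)] [[ 0.465 -0.493  0.012]
 [ 0.596 -0.248  0.026]]
floor 3672 [array([ 530.8, -368.4]), array([242.2, 131.6]), np.float64(89.2)] [[ 0.467 -0.488  0.002]
 [ 0.594 -0.252  0.011]]
```

Request:
{"name": "jog_arm", "arguments": {
  "newtons": 25,
  "rows": [
    [[2.5,4,-3],[0,0,0],0.6],
    [[5,8,-6],[0,0,0],0.6],
    [[7.6,11,-9],[0,0,0],0.6],
    [[7.6,11,-12],[0,0,0],0.6],
    [[7.6,11,-16],[0,0,0],0.6],
    [[7.6,11,-20],[0,0,0],0.6],
    [[7.6,11,-22.5],[0,0,0],0.6],
    [[7.6,11,-22.5],[0,0,0],0.6]
  ]
}}

```text
clock: 37.1
position: [0.6599, 0.1989, 0.0532]
ee_rot: [-2.142, -2.294, 0.01]
force: [0.8, 0.4, 0.4]
width: 0.599
gripper_force: 0.0
```

Request:
{"name": "jog_arm", "arguments": {
  "rows": [
    [[0,0,0],[0,0,0],0],
    [[0,0,0],[0,0,0],0],
    [[0,0,0],[0,0,0],0],
    [[0,0,4],[0,0,0],0],
    [[0,0,8],[0,0,0],0],
    [[0,0,12],[0,0,0],0],
    [[0,-1,13],[0,0,0],0],
    [[0,-4,13],[0,0,0],0]
  ]
}}

```text
clock: 38.1
position: [0.6625, 0.1614, 0.1874]
ee_rot: [-2.14, -2.3, -0.003]
force: [0.3, 0.4, -1.5]
width: 0.353
gripper_force: 25.0
```

Request:
{"name": "jog_arm", "arguments": {
  "rows": [
    [[-1,-6,0],[0,0,0],0],
    [[-2.5,-12,0],[0,0,0],0],
    [[-4.5,-18,0],[0,0,0],0],
    [[-6.5,-24,0],[0,0,0],0],
    [[-8.5,-30,0],[0,0,0],0],
    [[-10.5,-36,0],[0,0,0],0],
    [[-12,-42,0],[0,0,0],0],
    [[-13.2,-47,0],[0,0,0],0]
  ]
}}

```text
clock: 39.1
position: [0.5286, -0.3126, 0.1863]
ee_rot: [-2.145, -2.294, 0.001]
force: [1.7, -0.3, -1.4]
width: 0.348
gripper_force: 25.0
```

Run:
```python
from h import *
z=np.load('/tmp/scene.npz');c=z['c']
m=(c[...,2]>.08)&(c[...,2]<.3)&(c[...,1]<-.2)&(c[...,0]>.35)
p=c[m]; p=p[(p[:,0]<.75)]; print(len(p),np.percentile(p,[0,5,50,95,100],axis=0).round(3))
z=np.load('/tmp/side.npz');c=z['c'];m=(c[...,2]>.08)&(c[...,2]<.3)&(c[...,1]<-.2)&(c[...,1]>-.55)&(c[...,0]>.35);p=c[m]; print(len(p),np.percentile(p,[0,5,50,95,100],axis=0).round(3))
s=arm.observe();print(s['position'],s['width'],s['clock'])
```

```text
608 [[ 0.491 -0.678  0.08 ]
 [ 0.499 -0.669  0.081]
 [ 0.652 -0.417  0.09 ]
 [ 0.684 -0.368  0.102]
 [ 0.695 -0.295  0.113]]
518 [[ 0.624 -0.446  0.08 ]
 [ 0.63  -0.443  0.082]
 [ 0.653 -0.42   0.094]
 [ 0.685 -0.301  0.104]
 [ 0.698 -0.292  0.116]]
[ 0.52860403 -0.31261754  0.1863252 ] 0.34803568442718147 39.1
```

Request:
{"name": "jog_arm", "arguments": {
  "rows": [
    [[-1,-5,0],[0,0,0],0],
    [[-1.5,-10,0],[0,0,0],0],
    [[-1.5,-13.6,0],[0,0,0],0],
    [[-1.5,-13.6,-4],[0,0,0],0],
    [[-1.5,-13.6,-8],[0,0,0],0],
    [[-1.5,-13.6,-11],[0,0,0],0],
    [[-1.5,-13.6,-13],[0,0,0],0],
    [[-1.5,-13.6,-13.7],[0,0,0],0]
  ]
}}

```text
clock: 40.1
position: [0.5148, -0.4457, 0.0485]
ee_rot: [-2.143, -2.295, 0.0]
force: [-0.4, 0.4, -0.9]
width: 0.356
gripper_force: 25.0
```

Request:
{"name": "jog_arm", "arguments": {
  "rows": [
    [[0,0,0],[0,0,0],0],
    [[0,0,-0.2],[0,0,0],0],
    [[0,0,-0.2],[0,0,0],0]
  ]
}}

```text
clock: 40.48
position: [0.5159, -0.4463, 0.0486]
ee_rot: [2.143, 2.296, 0.0]
force: [-0.3, -0.5, -0.7]
width: 0.357
gripper_force: 25.0
```

Request:
{"name": "jog_arm", "arguments": {
  "rows": [
    [[0,0,-0.15],[0,0,0],0],
    [[0,0,-0.3],[0,0,0],0],
    [[0,0,-0.3],[0,0,0],0]
  ]
}}

```text
clock: 40.85
position: [0.5161, -0.4465, 0.0458]
ee_rot: [2.143, 2.295, 0.001]
force: [-0.0, 2.1, 6.4]
width: 0.354
gripper_force: 25.0
```

Contact. Release, return for B.

Request:
{"name": "jog_arm", "arguments": {
  "rows": [
    [[0,0,0.1],[0,0,0],0.5],
    [[0,0,0.1],[0,0,0],0.65],
    [[0,0,0.1],[0,0,0],0.65],
    [[0,0,4],[0,0,0],0.65],
    [[0,0,9],[0,0,0],0.65],
    [[0,3,15],[0,0,0],0.65],
    [[0.5,8,18],[0,0,0],0.65],
    [[1,14,18],[0,0,0],0.65]
  ]
}}

```text
clock: 41.85
position: [0.5267, -0.3066, 0.228]
ee_rot: [2.142, 2.29, 0.003]
force: [0.9, 0.0, -1.0]
width: 0.652
gripper_force: 0.0
```

Request:
{"name": "jog_arm", "arguments": {
  "rows": [
    [[1,6,0],[0,0,0],0.6],
    [[2,12,0],[0,0,0],0.6],
    [[2.5,18,0],[0,0,0],0.6],
    [[3,24,0],[0,0,0],0.6],
    [[3.5,30,0],[0,0,0],0.6],
    [[4.5,36,0],[0,0,0],0.6],
    [[5,40,0],[0,0,0],0.6],
    [[5,40,0],[0,0,0],0.6]
  ]
}}

```text
clock: 42.85
position: [0.5753, 0.0986, 0.2243]
ee_rot: [-2.135, -2.302, -0.001]
force: [0.3, -1.3, 0.3]
width: 0.6
gripper_force: 0.0
```

```bash
python3 -c "
from h import *
stocks(lo=.05,hi=.1)"
```

```text
scene [285. 213.] 117 circle 572 190 r15 med [570. 186.  74.] zmax 0.089
scene [264. 231.] 146 circle 480 187 r15 med [475. 184.  76.] zmax 0.09
scene [513. 328.] 200 circle 515 -444 r17 med [ 508. -444.   68.] zmax 0.076
side [313. 218.] 75 circle 572 188 r16 med [569. 184.  79.] zmax 0.093
side [288. 225.] 88 circle 479 186 r15 med [473. 182.  77.] zmax 0.091
side [429. 335.] 195 circle 513 -446 r17 med [ 508. -450.   70.] zmax 0.079
wrist [218. 101.] 1174 circle 483 192 r17 med [486. 192.  84.] zmax 0.088
wrist [332. 103.] 1233 circle 578 194 r16 med [578. 193.  84.] zmax 0.088
[0.5754 0.0936 0.2247] [ 1.  -0.5 -0. ] 0.601218388511454
```

Request:
{"name": "jog_arm", "arguments": {
  "rows": [
    [[0.1,5,0],[0,0,0],0.6],
    [[0.1,9.8,0],[0,0,0],0.6],
    [[0.1,9.8,-4],[0,0,0],0.6],
    [[0.1,9.8,-8],[0,0,0],0.6],
    [[0.1,9.8,-12],[0,0,0],0.6],
    [[0.1,9.8,-15],[0,0,0],0.6],
    [[0.1,9.8,-16.7],[0,0,0],0.6],
    [[0.1,9.8,-16.7],[0,0,0],0.6]
  ]
}}

```text
clock: 44.0
position: [0.5763, 0.1907, 0.0573]
ee_rot: [-2.145, -2.295, 0.003]
force: [1.2, 0.2, 0.8]
width: 0.596
gripper_force: 0.0
```

Request:
{"name": "jog_arm", "arguments": {
  "rows": [
    [[0,0,0],[0,0,0],0],
    [[0,0,0],[0,0,0],0],
    [[0,0,0],[0,0,0],0],
    [[0,0,4],[0,0,0],0],
    [[0,0,8],[0,0,0],0],
    [[0,0,12],[0,0,0],0],
    [[0,-1,13],[0,0,0],0],
    [[0,-4,13],[0,0,0],0]
  ]
}}

```text
clock: 45.0
position: [0.5765, 0.1531, 0.1882]
ee_rot: [-2.14, -2.3, -0.002]
force: [0.2, -0.4, -1.6]
width: 0.351
gripper_force: 25.0
```

Request:
{"name": "jog_arm", "arguments": {
  "rows": [
    [[-0.5,-6,0],[0,0,0],0],
    [[-1,-12,0],[0,0,0],0],
    [[-2,-18,0],[0,0,0],0],
    [[-3,-24,0],[0,0,0],0],
    [[-4,-30,0],[0,0,0],0],
    [[-5,-36,0],[0,0,0],0],
    [[-6,-42,0],[0,0,0],0],
    [[-6.2,-48,0],[0,0,0],0]
  ]
}}

```text
clock: 46.0
position: [0.5129, -0.33, 0.1871]
ee_rot: [-2.144, -2.295, 0.0]
force: [1.0, 0.6, -1.9]
width: 0.352
gripper_force: 25.0
```

Request:
{"name": "jog_arm", "arguments": {
  "rows": [
    [[0.1,-3.4,0],[0,0,0],0],
    [[0.1,-3.4,-4],[0,0,0],0],
    [[0.1,-3.4,-8],[0,0,0],0],
    [[0.1,-3.4,-11],[0,0,0],0],
    [[0.1,-3.4,-13],[0,0,0],0],
    [[0.1,-3.4,-13.9],[0,0,0],0],
    [[0.1,-3.4,-14.2],[0,0,0],0],
    [[0.1,-3.4,-14.2],[0,0,0],0]
  ]
}}

```text
clock: 47.0
position: [0.5159, -0.3626, 0.0468]
ee_rot: [2.143, 2.295, 0.0]
force: [0.8, -0.1, -1.4]
width: 0.352
gripper_force: 25.0
```

Request:
{"name": "jog_arm", "arguments": {
  "rows": [
    [[0,0,-0.15],[0,0,0],0],
    [[0,0,-0.15],[0,0,0],0.5],
    [[0,0,-0.15],[0,0,0],0.65],
    [[0,0,-0.15],[0,0,0],0.65],
    [[0,0,4],[0,0,0],0.65],
    [[0,0,9],[0,0,0],0.65],
    [[0,1,15],[0,0,0],0.65],
    [[0,6,18],[0,0,0],0.65]
  ]
}}

```text
clock: 48.0
position: [0.5156, -0.3055, 0.2293]
ee_rot: [2.146, 2.287, -0.001]
force: [0.9, 0.6, 0.2]
width: 0.65
gripper_force: 0.0
```

Request:
{"name": "jog_arm", "arguments": {
  "rows": [
    [[-0.3,6,0],[0,0,0],0.6],
    [[-0.8,12,0],[0,0,0],0.6],
    [[-1.2,18,0],[0,0,0],0.6],
    [[-1.6,24,0],[0,0,0],0.6],
    [[-2,30,0],[0,0,0],0.6],
    [[-2.5,36,0],[0,0,0],0.6],
    [[-2.8,40,0],[0,0,0],0.6],
    [[-2.8,40,0],[0,0,0],0.6]
  ]
}}

```text
clock: 49.0
position: [0.487, 0.1016, 0.2257]
ee_rot: [-2.136, -2.302, -0.001]
force: [0.4, -0.1, 0.8]
width: 0.6
gripper_force: 0.0
```

```bash
python3 -c "
from h import *
stocks(('scene','wrist'),lo=.05,hi=.1)"
```

```text
scene [265. 231.] 142 circle 479 186 r15 med [476. 183.  75.] zmax 0.089
scene [475. 312.] 168 circle 513 -362 r16 med [ 510. -362.   68.] zmax 0.076
scene [513. 328.] 198 circle 514 -445 r17 med [ 508. -444.   68.] zmax 0.076
wrist [323. 111.] 1211 circle 483 192 r16 med [483. 192.  84.] zmax 0.088
[0.4873 0.0991 0.2258] [ 0.5 -0.5 -0. ] 0.5983282650770282
```

Request:
{"name": "jog_arm", "arguments": {
  "rows": [
    [[-0.5,5,0],[0,0,0],0.6],
    [[-0.5,9.2,0],[0,0,0],0.6],
    [[-0.5,9.2,-4],[0,0,0],0.6],
    [[-0.5,9.2,-8],[0,0,0],0.6],
    [[-0.5,9.2,-12],[0,0,0],0.6],
    [[-0.5,9.2,-15],[0,0,0],0.6],
    [[-0.5,9.2,-16.8],[0,0,0],0.6],
    [[-0.5,9.2,-16.8],[0,0,0],0.6]
  ]
}}

```text
clock: 50.1
position: [0.4824, 0.1877, 0.0569]
ee_rot: [2.147, 2.294, -0.004]
force: [-0.3, -0.1, 0.7]
width: 0.602
gripper_force: 0.0
```

Request:
{"name": "jog_arm", "arguments": {
  "rows": [
    [[0,0,0],[0,0,0],0],
    [[0,0,0],[0,0,0],0],
    [[0,0,0],[0,0,0],0],
    [[0,0,4],[0,0,0],0],
    [[0,0,8],[0,0,0],0],
    [[0,0,12],[0,0,0],0],
    [[0,-1,13],[0,0,0],0],
    [[0,-4,13],[0,0,0],0]
  ]
}}

```text
clock: 51.1
position: [0.4826, 0.1507, 0.1883]
ee_rot: [2.14, 2.3, 0.003]
force: [1.0, -0.2, -1.9]
width: 0.352
gripper_force: 25.0
```

Request:
{"name": "jog_arm", "arguments": {
  "rows": [
    [[0.5,-6,0],[0,0,0],0],
    [[1,-12,0],[0,0,0],0],
    [[1.5,-18,0],[0,0,0],0],
    [[2,-24,0],[0,0,0],0],
    [[2.5,-30,0],[0,0,0],0],
    [[3,-36,0],[0,0,0],0],
    [[3.3,-42,0],[0,0,0],0],
    [[3.3,-43.5,0],[0,0,0],0]
  ]
}}

```text
clock: 52.1
position: [0.5134, -0.2903, 0.187]
ee_rot: [2.151, 2.29, -0.004]
force: [0.1, 1.0, -1.2]
width: 0.354
gripper_force: 25.0
```

Request:
{"name": "jog_arm", "arguments": {
  "rows": [
    [[0,0,0],[0,0,0],0],
    [[0,0,-4],[0,0,0],0],
    [[0,0,-8],[0,0,0],0],
    [[0,0,-11],[0,0,0],0],
    [[0,0,-13],[0,0,0],0],
    [[0,0,-13.9],[0,0,0],0],
    [[0,0,-14.3],[0,0,0],0],
    [[0,0,-14.3],[0,0,0],0]
  ]
}}

```text
clock: 53.1
position: [0.5171, -0.2846, 0.0467]
ee_rot: [2.14, 2.296, 0.002]
force: [-2.4, -2.9, 15.8]
width: 0.351
gripper_force: 25.0
```

Request:
{"name": "jog_arm", "arguments": {
  "rows": [
    [[0,0,-0.1],[0,0,0],0],
    [[0,0,-0.1],[0,0,0],0]
  ]
}}

```text
clock: 53.35
position: [0.5172, -0.2847, 0.0466]
ee_rot: [2.139, 2.296, 0.003]
force: [-4.5, -1.1, 24.9]
width: 0.354
gripper_force: 25.0
```

Request:
{"name": "jog_arm", "arguments": {
  "rows": [
    [[0,0,0.4],[0,0,0],0],
    [[0,0,0.3],[0,0,0],0.5],
    [[0,0,0.3],[0,0,0],0.65],
    [[0,0,0.3],[0,0,0],0.65],
    [[0,0,4],[0,0,0],0.65],
    [[0,0,9],[0,0,0],0.5],
    [[0,1,15],[0,0,0],0],
    [[1,6,20],[0,0,0],0]
  ]
}}

```text
clock: 54.35
position: [0.5237, -0.2338, 0.2402]
ee_rot: [2.148, 2.289, -0.001]
force: [2.0, 1.0, -0.5]
width: 0.373
gripper_force: 0.0
```

Request:
{"name": "jog_arm", "arguments": {
  "rows": [
    [[1,6,1],[0,0,0],0],
    [[2,12,2],[0,0,0],0],
    [[3,18,3],[0,0,0],0],
    [[4,24,3],[0,0,0],0],
    [[5,28,3],[0,0,0],0],
    [[6,31.5,3],[0,0,0],0],
    [[6,31.5,3],[0,0,0],0]
  ]
}}

```text
clock: 55.22
position: [0.5842, 0.0878, 0.2667]
ee_rot: [-2.136, -2.301, 0.0]
force: [-0.1, -0.5, -0.3]
width: 0.002
gripper_force: 0.0
```

```bash
python3 -c "
from h import *
stocks(('scene','side'),lo=.05,hi=.1,save_as='f')"; python3 cab.py w5.png | egrep 'bar|trigall|^\['
```

```text
scene [440. 297.] 165 circle 514 -282 r16 med [ 508. -283.   68.] zmax 0.076
scene [475. 312.] 173 circle 513 -362 r16 med [ 508. -362.   67.] zmax 0.077
scene [513. 328.] 202 circle 515 -445 r17 med [ 508. -444.   68.] zmax 0.079
side [385. 298.] 142 circle 513 -282 r16 med [ 508. -288.   69.] zmax 0.079
side [405. 315.] 168 circle 513 -363 r16 med [ 508. -368.   70.] zmax 0.079
side [429. 335.] 192 circle 513 -445 r17 med [ 507. -449.   70.] zmax 0.079
[0.5841 0.0851 0.267 ] [-0.3 -1.3  0.1] 0.0030882589772912093
[0.5840188  0.08337858 0.26717423] [-2.14338056e+00 -2.29671106e+00  1.73261786e-03]
bar 826 X [-0.1906 -0.1842 -0.1294] Y [-0.0289 -0.0002  0.0286] Z [0.0738 0.0822 0.0897]Traceback (most recent call last):
  File "cab.py", line 15, in <module>
    m=(Z>.12)&(Z<.19)&(X>.02)&(X<.09)&(Y>-.02)&(Y<.15); rep('gripall',m)
                                                        ~~~^^^^^^^^^^^^^
  File "cab.py", line 7, in rep
    print(n,m.sum(),'X',np.percentile(X[m],[2,50,98]).round(4),'Y',np.percentile(Y[m],[2,50,98]).round(4),'Z',np.percentile(Z[m],[2,50,98]).round(4))
                        ~~~~~~~~~~~~~^^^^^^^^^^^^^^^^
    return _quantile_unchecked(
        a, q, axis, out, overwrite_input, method, keepdims, weights)
    return _ureduce(a,
                    func=_quantile_ureduce_func,
    ...<5 lines>...
                    overwrite_input=overwrite_input,
                    method=method)
    r = func(a, **kwargs)
    result = _quantile(arr,
                       quantiles=q,
    ...<2 lines>...
                       out=out,
                       weights=wgt)
    slices_having_nans = np.isnan(arr[-1, ...])
                                  ~~~^^^^^^^^^
IndexError: index -1 is out of bounds for axis 0 with size 0
```

View pics/fscene.png

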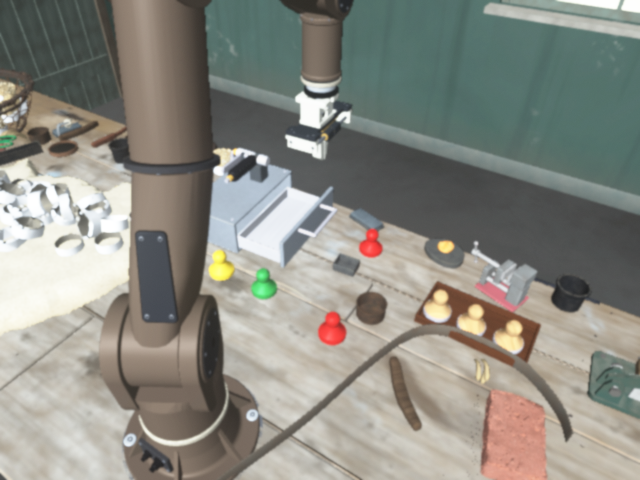

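The three stocks stand in the tray at (440,305), (473,320) and (512,337). The drawer is open and empty, and the pot and box have not moved. Next I close the drawer.

Request:
{"name": "jog_arm", "arguments": {
  "rows": [
    [[0,1.2,-4],[0,0,0],0],
    [[0,1.2,-8],[0,0,0],0],
    [[0,1.2,-12],[0,0,0],0],
    [[0,1.2,-16],[0,0,0],0],
    [[0,1.2,-20.7],[0,0,0],0],
    [[0,1.2,-20.7],[0,0,0],0],
    [[-0.05,2.2,-20.7],[0,0,0],0],
    [[-0.1,3.4,-20.7],[0,0,0],0]
  ]
}}

```text
clock: 56.38
position: [0.5843, 0.1178, 0.0626]
ee_rot: [2.144, 2.294, 0.003]
force: [-0.9, -2.2, 0.1]
width: 0.002
gripper_force: 1.1
```

Request:
{"name": "jog_arm", "arguments": {
  "rows": [
    [[-0.1,1.3,0],[0,0,0],0],
    [[-0.15,2.6,0],[0,0,0],0],
    [[-0.25,3.9,0],[0,0,0],0],
    [[-0.3,5.2,0],[0,0,0],0],
    [[-0.4,6.5,0],[0,0,0],0],
    [[-0.5,7.8,0],[0,0,0],0],
    [[-0.6,9,0],[0,0,0],0],
    [[-0.65,10,0],[0,0,0],0]
  ]
}}

```text
clock: 57.38
position: [0.5766, 0.2186, 0.0605]
ee_rot: [-2.143, -2.297, 0.0]
force: [0.5, -2.8, 0.6]
width: 0.005
gripper_force: 1.0
```

Request:
{"name": "jog_arm", "arguments": {
  "rows": [
    [[-0.03,0.6,0],[0,0,0],0],
    [[-0.07,1.1,0],[0,0,0],0],
    [[-0.1,1.5,0],[0,0,0],0],
    [[-0.13,1.8,0],[0,0,0],0],
    [[-0.13,1.9,0],[0,0,0],0]
  ]
}}

```text
clock: 58.0
position: [0.5754, 0.2341, 0.0605]
ee_rot: [2.145, 2.294, -0.004]
force: [-1.0, -9.1, 2.8]
width: 0.004
gripper_force: 4.7
```

Home (same contact y = 0.2341). Retreat, staying clear of the bar, and check.

Request:
{"name": "jog_arm", "arguments": {
  "rows": [
    [[0.05,-1.1,0],[0,0,0],0],
    [[0.05,-1.1,0],[0,0,0],0],
    [[0.05,-1.1,4],[0,0,0],0],
    [[0.05,-1.1,9],[0,0,0],0],
    [[0,-1.1,14],[0,0,0],0],
    [[0,-1,20],[0,0,0],0],
    [[0,0,25],[0,0,0],0],
    [[0,0,27],[0,0,0],0]
  ]
}}

```text
clock: 59.0
position: [0.5762, 0.2384, 0.3342]
ee_rot: [2.141, 2.298, 0.008]
force: [-0.2, -0.1, -0.9]
width: 0.007
gripper_force: 0.0
```

Request:
{"name": "jog_arm", "arguments": {
  "rows": [
    [[0,0,0],[0,0,0],0],
    [[0,0,0],[0,0,0],0],
    [[0,0,0],[0,0,0],0]
  ]
}}

```text
clock: 59.38
position: [0.5749, 0.2364, 0.3291]
ee_rot: [-2.143, -2.296, 0.004]
force: [-0.6, -0.0, 0.2]
width: 0.001
gripper_force: 0.0
```

```bash
python3 cab.py w6.png | egrep 'bar|trigall|^\['; python3 -c "
from h import *
stocks(('scene','side'),lo=.05,hi=.1)"
```

```text
[0.5749324  0.23643069 0.32905043] [-2.1434885  -2.29566349  0.00361483]
bar 469 X [-0.0601 -0.0549 -0.0511] Y [-0.0281  0.0005  0.0288] Z [0.0774 0.0817 0.0841]
trigall 813 X [0.1041 0.107  0.1117] Y [-0.0187  0.0083  0.0371] Z [0.1585 0.1748 0.1771]
scene [440. 297.] 160 circle 515 -282 r17 med [ 509. -282.   68.] zmax 0.076
scene [475. 312.] 165 circle 514 -362 r17 med [ 509. -361.   67.] zmax 0.076
scene [513. 328.] 199 circle 514 -445 r17 med [ 508. -444.   68.] zmax 0.077
side [385. 298.] 141 circle 512 -283 r16 med [ 508. -288.   69.] zmax 0.078
side [405. 315.] 168 circle 513 -363 r16 med [ 508. -368.   69.] zmax 0.078
side [429. 335.] 193 circle 513 -445 r17 med [ 508. -450.   69.] zmax 0.079
[0.5752 0.2365 0.3295] [-0.2  0.5 -0.1] 0.006431395968118929
```

```bash
python3 -c "
from cell import arm
print(arm.sign_off())"
```

```text
the job is handed in; nothing more can be done
None
```

I handed the job in at about 60 s on the robot's clock: the three stocks were blown off and stand upright in the tray, the drawer is home, the trigger is released, and the pot and small box were left where they stood; the hand-in returned no verdict.

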